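# Clamp the flat bar in the two-lever fixture

## Task

Swing both levers of the clamp on the bench right up and back, lay the 150 mm flat steel bar flat in its nest, and then swing both levers all the way down so that they hold the bar. Leave the wide plate, the box tube and the grease tin where they are.

Things in the scene. Friction and masses are not known exactly. Their poses are not given: they have to be found in the camera images.
- clamp: two-lever bar clamp bolted to the bench: dark steel base plate 10 mm thick (own x -35..70, y -93..93 mm) with two aluminium saddles that carry the bar. Origin on the bench top under the nest's middle; own x points from the grips of the shut levers toward the hinges, y left along the nest, z up. Hinge feet and cheeks: x 42..62, |y| 41..71 mm, up to z = 65 mm
- nest (a point): nest's middle at the height of the saddle tops, 30 mm above the bench; axes as the clamp's; the bar lies along y. Saddles: |x| < 34, |y| 39..73 mm. Finger gap between them 78 mm wide, open in front, behind and down to the base plate. Lips (|x| 26.5..33.5) and end stops (inner faces at |y| = 82 mm) stand 5 mm above the saddles: play 4 mm each way across, 7 mm along
- lever_left (a joint): angle (rad) of the lever at the clamp's y = +56 mm: 0 fully down at its stop (level, grip toward the clamp's -x), 1.57 upright, 2.0 at the upper stop, leaning back. The hinge is level, along the clamp's y; a growing angle lifts the grip and swings it to +x. Stiff (0.4 N m friction, about 4 N at the grip), stays where it is left. Starts at 0 to 0.7
- lever_right (a joint): the same for the lever at the clamp's y = -56 mm
- hinge_left (a point): on the hinge axis of the left lever: 52 mm behind the nest's middle (clamp +x), y = +56 mm, 56 mm above the bench
- hinge_right (a point): the same for the right lever (y = -56 mm)
- grip_left (a point): middle of the black cylindrical grip at the end of the left lever, 108 mm from its hinge. The grip is 18 mm in diameter and 26 mm long, along the clamp's y; its flat ends can be pinched from above. Lever arm 10 mm wide, 12 mm thick
- grip_right (a point): the same for the right lever
- pad_left: round rubber pad, 16 mm in diameter, on a spring spindle under the left lever, 52 mm from the hinge; origin in the middle of its lower face. With the lever fully down it presses on the bar from above (about 5 N, pushed in 4 mm); it meets the bar at a lever angle of about 0.08; with the lever at the upper stop it is clear of the nest, at 1.5 it still overhangs its edge
- pad_right: the same for the right lever
- bar: the flat steel bar to clamp, plain dark steel, 45 x 150 x 8 mm (x, y, z), about 0.4 kg, lying flat; origin at the middle of its underside, length along its y
- wide_plate: another plain steel plate, 50 x 110 x 6 mm (x, y, z), shorter and wider than the bar, lying flat, to be left alone; origin at the middle of its underside
- square_tube: rectangular steel box tube, 44 x 185 x 24 mm (x, y, z), to be left alone; origin at the middle of its underside
- grease_tin: round grey tin, 64 mm in diameter and 46 mm high, standing, to be left alone; origin at the middle of its underside

How it is judged:
By the outcome, as a careful person would: the job done as asked, in the order asked, and still so for the second after the job is handed in, with the robot touching nothing.
It also fails if it takes over 72 s, if anything falls off the work surface, if the arm or the gripper's body presses on something with over 40 N, if the wrist force passes 120 N, or if a joint passes its speed limit or range.

## Robot

A 6-joint arm with a two-finger parallel gripper is mounted at the origin on a cart in front of the work surface, level with it; the furniture and walls round the work are solid. World frame = base frame: x ahead of the robot, y to its left, z up, the work surface at z = 0. Lengths are in m, angles in rad, forces in N, time in s.
With the tool pointing down it reaches from about 0.325 to 0.75 m from the base axis. Payload 7.6 kg.
Tool frame: the origin (TCP) lies at the very end of the fingers, on their centre line; the grasp point (between the pads) lies arm.pinch_z behind it (arm.pinch_z is the distance from the TCP to the grasp point, in m); z points along the fingers, y is the line along which they close (so a half turn about z gives the same grasp; the last joint's range is limited). The gripper opens to 85 mm and grips with 20 to 120 N. Pads are 22 mm wide; open, the fingers measure 114 mm over their backs; the gripper's body (76 mm by 85 mm) begins 54 mm behind the grasp point. The pads swing forward as they close: fully open they stand 13 mm farther back than shut.
Start: joints at [-1.326, 0.052, 1.401, -0, 1.689, -0.07], TCP at [0.163, -0.499, 0.231] pointing down, gripper open.
Joint ranges: [-2.9, 2.9], [-0.91, 2.17], [0.12, 2.37], [-1.06, 4.2], [0.26, 2.73], [-2.93, 2.93]. Speed limits (rad/s): [2.57, 2.57, 3.01, 3.14, 3.14, 3.14].

## Interface

Orientations are given as a unit quaternion [w, x, y, z].
In Python, from workcell import get_state, cams, arm gives the robot as it stands.
- The arm moves only by the shell command python3 -m crank 'ROWS' [FORCE]. ROWS is text: rows parted by semicolons, each of 7 numbers parted by spaces: the shift along the tool's x, y, z in mm, then the turn, a rotation vector about the tool's x, y, z in rad, then the finger opening in mm, from 0 to 85.4. A call has exactly 5 rows; each row is the pose to reach, as a shift and turn from the pose commanded when the call began, along the tool's axes at that moment; what a row does not reach only later rows make up. A row lasts 1/12 s, in which the tool goes at most 41.7 mm and 7.16 degrees, less where a joint would pass 70% of its speed; a pose out of reach is approached as far as the arm can. A call with a gripper value outside its range is refused whole. The fingers move at their own pace and stop on an object; FORCE is the grip in N (left out, the last holds). Time passes only in rows, so rows that repeat a pose let the fingers close, or fill a call up. It gives the time, the measured TCP pose, the force, the opening and the grip force at its end, in the units of the state.
- get_state(): the state, without advancing time (a new reading comes with each control period).
- cams.get_image(name): name is "scene" or "side" or "wrist"; returns the picture (384x512x3 uint8, red, green, blue); there is no depth.
- cams.camera_info(name): a dict with "fx", "fy", "cx", "cy" (pixels), "view" (4x4, takes a point from world to camera coordinates). Camera axes: x right, y up, looking along -z (the intrinsics and any distortion apply to the point x, -y, -z); pixel columns grow to the right and rows downward; lengths in m; the calibration is good to about 2 mm. A picture is of the moment at which its call begins: read the wrist's pose just before it. camera_info takes no time and is no camera call; for the wrist camera it gives the pose at the moment of the call.
- arm.job_done(): hands the job in; it is judged then, once.
Trained networks look in the newest picture that a camera, given by its name, has taken for a name from the list of things; names that differ only in an ending like _2 or _b are one class to them, and where a whole thing is asked for, a point or a joint stands for the part that bears it (a point fixed in the world has none). Each returns a list of dicts, best first, with "score" (0 to 1); they miss things now and then, are a little off and sometimes report something else, mostly with a low value. They report only what shows in the picture. A call takes as long as a camera call.
- cams.boxes_of(thing, camera): "box" ([left, top, right, bottom] in pixels, round what is visible of it).
- cams.silhouettes(thing, camera): "mask" (384x512 bool, what is visible of it) and "box" ([left, top, right, bottom] in pixels, round what is visible of it).
- cams.mark_of(thing, camera): "point" ([row, column] in pixels: a listed point, or the origin of a listed thing).
The state is a dict: "t": time; "joint_positions": joint angles; "qd": joint speeds; "joint_torque": joint torques, N m; "tool_pos": TCP position; "tool_rot": TCP orientation; "contact_force": force on the tool from outside, world axes, zero at the start; "moment": the same for the moment, N m; "opening": finger opening in m; "grip_force": force on a finger pad.
Only numpy, scipy, OpenCV 4.12 (cv2) and the standard library are available. Lean on these libraries where they do the work, as an engineer would, in place of code of your own. Each camera call takes 0.05 s, during which the arm holds its last target. There are 200 camera calls.

## Working session

There is one attempt and no reset: what is moved stays moved. The work goes in short steps, Python scripts to look and compute and a shell command to move; the robot and the scene stay as the last step left them, time stands still between calls to the robot, and variables do not carry over. Pictures are saved under pics/ and viewed, at most 10 in all, crops included, and the job is handed in when it is done.

```bash
mkdir -p pics; ls
python3 - <<'E'
from workcell import get_state,cams,arm
import cv2,numpy as np
print(get_state(), arm.pinch_z)
ims=[]
for c in("scene","side","wrist"):
    im=cams.get_image(c); cv2.imwrite(f"pics/{c}0.png",im[:,:,::-1])
    i=cams.camera_info(c); print(c,{k:(np.round(v,4).tolist()) for k,v in i.items()})
    for n in ("clamp","nest","hinge_left","hinge_right","grip_left","grip_right","bar","wide_plate"):
        if c=="wrist" : continue
        r=cams.mark_of(n,c); print(n,[(np.round(d["point"]).tolist(),round(d["score"],2)) for d in r[:3]])
E
```

```text
pics
{'t': 0.0, 'joint_positions': array([-1.32631053e+00,  5.28355198e-02,  1.40171157e+00,  8.32929686e-06,
        1.68857250e+00, -7.03032903e-02]), 'qd': array([-0.00074471, -0.00047838,  0.00069262,  0.00073361, -0.00082193,
        0.00011152]), 'joint_torque': array([-2.94896548e-03, -3.81676519e+01, -3.60181439e+01, -2.90424241e-04,
        6.38077705e-03,  2.44583856e-05]), 'tool_pos': array([ 0.16250084, -0.49891487,  0.23047971]), 'tool_rot': array([-7.60935635e-04,  9.87638665e-01,  1.56745926e-01, -6.22869948e-05]), 'contact_force': array([-0.49358272,  0.05641259, -0.56465552]), 'moment': array([-0.06487926, -0.02593447,  0.01226916]), 'grip_force': 0.0, 'opening': 0.08533932208419173} 0.0187
scene {'fx': 466.2583, 'fy': 466.2583, 'cx': 254.1264, 'cy': 185.5445, 'view': [[-0.8909, -0.454, -0.0124, 0.4916], [0.3259, -0.6581, 0.6788, -0.0391], [-0.3163, 0.6007, 0.7342, -0.9362], [0.0, 0.0, 0.0, 1.0]]}
clamp []
nest [([174.0, 246.0], 0.93), ([250.0, 188.0], 0.25)]
hinge_left [([184.0, 215.0], 0.81), ([172.0, 248.0], 0.71), ([245.0, 187.0], 0.34)]
hinge_right [([143.0, 230
[... 181 characters left out ...]
 377.5139, 'fy': 377.5139, 'cx': 259.5837, 'cy': 189.217, 'view': [[-0.8909, -0.4536, -0.0245, 0.4897], [0.2049, -0.4493, 0.8696, -0.0494], [-0.4055, 0.7697, 0.4932, -0.8812], [0.0, 0.0, 0.0, 1.0]]}
clamp [([200.0, 252.0], 0.83)]
nest [([187.0, 258.0], 0.84)]
hinge_left [([191.0, 229.0], 0.67)]
hinge_right [([167.0, 242.0], 0.77)]
grip_left [([186.0, 270.0], 0.82)]
grip_right [([160.0, 277.0], 0.7)]
bar [([168.0, 270.0], 0.7)]
wide_plate [([274.0, 175.0], 0.97), ([193.0, 252.0], 0.48)]
wrist {'fx': 338.8646, 'fy': 338.8646, 'cx': 253.6712, 'cy': 189.6589, 'view': [[0.3098, -0.9508, -0.0004, -0.5255], [0.9064, 0.2954, -0.3018, 0.0394], [0.2871, 0.0931, 0.9534, -0.3798], [0.0, 0.0, 0.0, 1.0]]}
```

View pics/scene0.png

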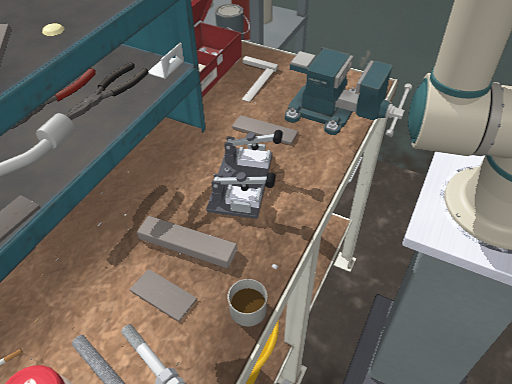

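View pics/side0.png

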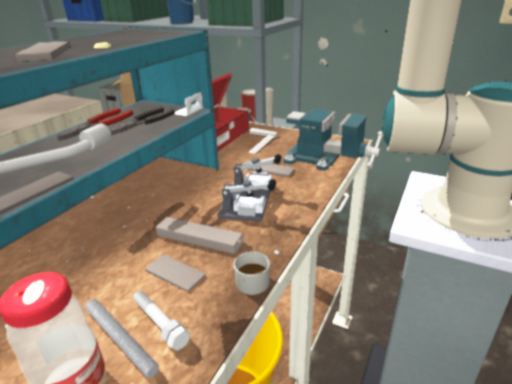

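The scene picture shows the clamp at about (col 240, row 185), with its grips toward the robot (col 272). The bar is just beyond its right end at (265, 130). The tube is at (187, 242), the wide plate at (163, 296) and the tin at (248, 302).

```bash
cat > h.py <<'E'
from workcell import get_state,cams,arm
import cv2,numpy as np
from scipy.optimize import least_squares
from scipy.spatial.transform import Rotation as R
def proj(i,p):
    V=np.array(i["view"]); c=V[:3,:3]@np.asarray(p)+V[:3,3]
    return np.array([i["fy"]*(-c[1])/(-c[2])+i["cy"], i["fx"]*c[0]/(-c[2])+i["cx"]])
def ray(i,rc,z):
    V=np.array(i["view"]); d=np.array([(rc[1]-i["cx"])/i["fx"],-(rc[0]-i["cy"])/i["fy"],-1.])
    o=-V[:3,:3].T@V[:3,3]; d=V[:3,:3].T@d
    return o+d*(z-o[2])/d[2]
def c2w(c,p): # clamp (x,y,yaw)
    a=c[2]; return np.array([c[0]+np.cos(a)*p[0]-np.sin(a)*p[1], c[1]+np.sin(a)*p[0]+np.cos(a)*p[1], p[2]])
def gp(s,th): return [.052-.108*np.cos(th),.056*s,.056+.108*np.sin(th)]
def tool(): 
    s=get_state(); q=s["tool_rot"]; return s["tool_pos"],R.from_quat(np.r_[q[1:],q[0]]),s
E
python3 - <<'E'
from h import *
P={"nest":[0,0,.03],"hinge_left":[.052,.056,.056],"hinge_right":[.052,-.056,.056]}
obs=[]
I={c:cams.camera_info(c) for c in("scene","side")}
for c in I:
    cams.get_image(c)
    for n in list(P)+["grip_left","grip_right"]:
        r=cams.mark_of(n,c)
        if r and r[0]["score"]>.5: obs.append((c,n,r[0]["point"]))
def f(x):
    o=[]
    for c,n,p in obs:
        q=P.get(n) or gp(1 if "left" in n else -1, x[3 if "left" in n else 4])
        o+=list(proj(I[c],c2w(x,q))-p)
    return o
for y0 in(0,1.5,-1.5):
    r=least_squares(f,[.5,-.2,y0,.3,.3],loss="soft_l1"); print(r.cost,np.round(r.x,4))
    print([(o[0],o[1],np.round(f(r.x)[2*k:2*k+2],1).tolist()) for k,o in enumerate(obs)])
for n,z,L,W in(("bar",.008,150,45),("wide_plate",.006,110,50),("square_tube",.024,185,44),("grease_tin",.046,64,64)):
  for c in I:
    cams.get_image(c)
    for m in cams.silhouettes(n,c)[:1]:
        ys,xs=np.nonzero(m["mask"]); box=m["box"]
        cnt=cv2.findContours(m["mask"].astype(np.uint8),0,1)[0]; cnt=max(cnt,key=cv2.contourArea)[:,0]
        w=np.array([ray(I[c],(y,x),z)[:2] for x,y in cnt],np.float32)
        print(n,c,round(m["score"],2),np.round(box),cv2.minAreaRect(w*1000))
E
```

```text
19.240965294076258 [0.4747 0.1687 0.2916 0.1979 0.3416]
[('scene', 'nest', [1.1, 5.5]), ('scene', 'hinge_left', [-0.3, 4.4]), ('scene', 'hinge_right', [-3.4, -0.2]), ('scene', 'grip_left', [-0.8, -0.8]), ('scene', 'grip_right', [0.5, -0.3]), ('side', 'nest', [2.8, -1.5]), ('side', 'hinge_left', [1.2, -0.8]), ('side', 'hinge_right', [-2.0, -1.1]), ('side', 'grip_left', [0.8, 0.4]), ('side', 'grip_right', [-0.9, 2.0])]
19.240965294077988 [0.4747 0.1687 0.2916 0.1979 0.3416]
[('scene', 'nest', [1.1, 5.5]), ('scene', 'hinge_left', [-0.3, 4.4]), ('scene', 'hinge_right', [-3.4, -0.2]), ('scene', 'grip_left', [-0.8, -0.8]), ('scene', 'grip_right', [0.5, -0.3]), ('side', 'nest', [2.8, -1.5]), ('side', 'hinge_left', [1.2, -0.8]), ('side', 'hinge_right', [-2.0, -1.1]), ('side', 'grip_left', [0.8, 0.4]), ('side', 'grip_right', [-0.9, 2.0])]
19.240965294076442 [0.4747 0.1687 0.2916 0.1979 0.3416]
[('scene', 'nest', [1.1, 5.5]), ('scene', 'hinge_left', [-0.3, 4.4]), ('scene', 'hinge_right', [-3.4, -0.2]), ('scene', 'grip_left', [-0.8, -0.8]), ('scene', 'grip_right', [0.5, -0.3]), ('side', 'nest',
[... 602 characters left out ...]
47. 253. 206. 295.] ((489.9127502441406, 471.9924011230469), (54.720245361328125, 112.97154235839844), 83.95001983642578)
square_tube scene 0.85 [137. 218. 238. 267.] ((504.2834167480469, 368.7749328613281), (193.38157653808594, 58.18154525756836), 5.8225202560424805)
square_tube side 0.59 [160. 218. 244. 253.] ((501.3488464355469, 373.8746032714844), (193.8802032470703, 64.44416809082031), 5.201991558074951)
grease_tin scene 0.63 [235. 115. 299. 141.] ((502.8012390136719, 44.61113739013672), (142.6688232421875, 50.88177490234375), 4.77131986618042)
grease_tin side 0.72 [233. 251. 270. 293.] ((337.1167297363281, 448.3094482421875), (62.58137893676758, 105.44027709960938), 25.742219924926758)
```

```bash
python3 -m crank '32 -23 -9 0 0 0 85; 64 -46 -18 0 0 0 85; 96 -69 -27 0 0 0 85; 128 -92 -36 0 0 0 85; 160 -115 -45 0 0 0 85'
python3 -m crank '32 -23 -9 0 0 0 85; 64 -46 -18 0 0 0 85; 96 -69 -27 0 0 0 85; 128 -92 -36 0 0 0 85; 160 -115 -45 0 0 0 85'
python3 -m crank '24 -34 -4 0 0 0 85; 36 -71 -4 0 0 0 85; 48 -108 -4 0 0 0 85; 60 -145 -4 0 0 0 85; 72 -182 -4 0 0 0 85'
python3 -m crank '12 -37 0 0 0 0 70; 24 -74 0 0 0 0 60; 30 -90 0 0 0 0 60; 30 -90 0 0 0 0 60; 30 -90 0 0 0 0 60'
cat > w.py <<'E'
from h import *
import sys
I={"wrist":cams.camera_info("wrist"),"scene":cams.camera_info("scene"),"side":cams.camera_info("side")}
for c in I:
    im=cams.get_image(c)
    if c=="wrist": cv2.imwrite(sys.argv[1],im[:,:,::-1])
    if c=="wrist": I[c]=I[c]
    for n in ("nest","hinge_left","hinge_right","grip_left","grip_right","bar"):
        r=cams.mark_of(n,c); 
        for d in r[:2]:
            if d["score"]>.4: print(c,n,np.round(d["point"],1).tolist(),round(d["score"],2))
E
python3 - <<'E'
from h import *
P={"nest":[0,0,.03],"hinge_left":[.052,.056,.056],"hinge_right":[.052,-.056,.056]}
p,r,s=tool(); print(p,r.as_euler("xyz"),s["joint_positions"])
I={c:cams.camera_info(c) for c in("wrist","scene","side")}
obs=[]
for c in I:
    im=cams.get_image(c); cv2.imwrite(f"pics/{c}1.png",im[:,:,::-1])
    for n in list(P)+["grip_left","grip_right"]:
        m=cams.mark_of(n,c)
        if m and m[0]["score"]>.5: obs.append((c,n,m[0]["point"]))
def f(x):
    o=[]
    for c,n,q in obs:
        w=P.get(n) or gp(1 if "left" in n else -1, x[3 if "left" in n else 4])
        o+=list(proj(I[c],c2w(x,w))-q)
    return o
r=least_squares(f,[.475,.169,.29,.2,.3],loss="soft_l1"); print(r.cost,np.round(r.x,4))
for k,o in enumerate(obs): print(o[0],o[1],np.round(o[2]),np.round(f(r.x)[2*k:2*k+2],1))
cams.get_image("wrist")
for m in cams.silhouettes("bar","wrist")[:2]:
    cnt=max(cv2.findContours(m["mask"].astype(np.uint8),0,1)[0],key=cv2.contourArea)[:,0]
    w=np.array([ray(I["wrist"],(y,x),.008)[:2] for x,y in cnt],np.float32)
    print(m["score"],np.round(m["box"]),cv2.minAreaRect(w*1000))
E
```

```text
t: 2.77
tool_pos: [0.2797, -0.3387, 0.2768]
tool_rot: [0.0, 0.988, 0.156, 0.0]
contact_force: [0.8, -1.0, -0.2]
opening: 0.0846
grip_force: 0.0
t: 3.18
tool_pos: [0.3963, -0.1796, 0.322]
tool_rot: [0.0, 0.988, 0.157, 0.0]
contact_force: [0.4, -1.6, -0.1]
opening: 0.0852
grip_force: 0.0
t: 3.6
tool_pos: [0.4073, 0.0158, 0.3255]
tool_rot: [0.0, 0.988, 0.157, 0.0]
contact_force: [0.9, -0.2, 0.1]
opening: 0.0851
grip_force: 0.0
t: 4.02
tool_pos: [0.4083, 0.1094, 0.3252]
tool_rot: [0.0, 0.987, 0.158, -0.0]
contact_force: [0.7, -0.5, 0.6]
opening: 0.0601
grip_force: 0.0
[0.40826801 0.10936462 0.32521785] [3.14122228e+00 2.42654757e-04 3.17064178e-01] [ 1.74581741e-01 -2.38269110e-01  1.48709578e+00 -4.22833964e-04
  1.89295356e+00  1.42818001e+00]
25.409916387340605 [0.4786 0.1662 0.2719 0.1986 0.3307]
wrist nest [ 79. 230.] [-3.3 -2.6]
wrist hinge_left [ 23. 174.] [0.3 1.4]
wrist hinge_right [ 26. 278.] [ 2.6 -0.9]
wrist grip_right [125. 272.] [0.3 0.6]
scene nest [174. 247.] [-1.7  2.3]
scene hinge_left [181. 213.] [-1.5  4.2]
scene grip_left [183. 270.] [-4.1  0.3]
scene grip_right [134. 279.] [ 1.  -0.5]
side nest [187. 256.] [ 1.8 -1.3]
side hinge_left [189. 230.] [ 0.6 -2.6]
side hinge_right [168. 241.] [ 0.5 -1.8]
side grip_left [182. 272.] [ 3.3 -0.5]
side grip_right [159. 279.] [-0.4 -0.7]
0.61 [329.  16. 399. 144.] ((525.6661987304688, 1.8268566131591797), (149.5910186767578, 47.13521957397461), 3.0148117542266846)
```

View pics/wrist1.png

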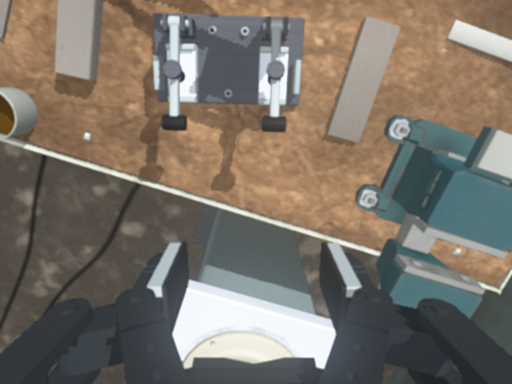

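The wrist view shows the clamp's base plate at columns 153-305, rows 14-105, with the grips at (175,123) and (274,124). The bar runs from (380,20) to (345,140), and the vise is on the right. I'll centre the clamp and refine the pose.

```bash
python3 -m crank '35 -5 0 0 0 0 60; 70 -10 0 0 0 0 60; 85 -12 0 0 0 0 60; 85 -12 0 0 0 0 60; 85 -12 0 0 0 0 60' 30
python3 - <<'E'
from h import *
p,r,s=tool(); print(p,r.as_euler("xyz"),s["joint_positions"])
i=cams.camera_info("wrist"); np.save("i2.npy",i,allow_pickle=True)
im=cams.get_image("wrist"); cv2.imwrite("pics/w2raw.png",im[:,:,::-1])
for n in("nest","hinge_left","hinge_right","grip_left","grip_right"):
    m=cams.mark_of(n,"wrist"); print(n,[(np.round(d["point"],1).tolist(),round(d["score"],2)) for d in m[:2]])
for m in cams.silhouettes("bar","wrist")[:2]:
    cnt=max(cv2.findContours(m["mask"].astype(np.uint8),0,1)[0],key=cv2.contourArea)[:,0]
    w=np.array([ray(i,(y,x),.008)[:2] for x,y in cnt],np.float32)
    print(m["score"],np.round(m["box"]),cv2.minAreaRect(w*1000))
# overlay of the fitted clamp
for c in ([.4786,.1662,.272,.1986,.33],):
    for z,pts in((.01,[(-.035,-.093),(.07,-.093),(.07,.093),(-.035,.093)]),):
        q=np.array([proj(i,c2w(c,(x,y,z)))[::-1] for x,y in pts]); print(np.round(q))
crop=im[60:260,110:376]; cv2.imwrite("pics/w2.png",cv2.resize(crop,None,fx=3,fy=3,interpolation=2)[:,:,::-1])
E
```

```text
t: 5.43
tool_pos: [0.4857, 0.1467, 0.3245]
tool_rot: [0.0, 0.988, 0.157, -0.001]
contact_force: [0.3, 0.3, 0.4]
opening: 0.0599
grip_force: 0.0
[0.4856914  0.14671064 0.32454346] [-3.14157469e+00  1.67050292e-03  3.15227480e-01] [ 2.20635356e-01  2.89350394e-03  1.26701111e+00 -1.46558228e-04
  1.87335277e+00  1.47616066e+00]
nest [([146.4, 238.2], 0.74)]
hinge_left [([103.2, 186.4], 0.78)]
hinge_right [([103.7, 283.4], 0.77)]
grip_left [([192.4, 185.5], 0.92), ([104.8, 285.3], 0.4)]
grip_right [([195.1, 283.5], 0.87)]
0.93 [333.  89. 401. 203.] ((525.3394165039062, 1.7481136322021484), (150.49072265625, 49.103981018066406), 3.2104029655456543)
[[304. 170.]
 [311.  92.]
 [168.  85.]
 [170. 164.]]
```

View pics/w2.png

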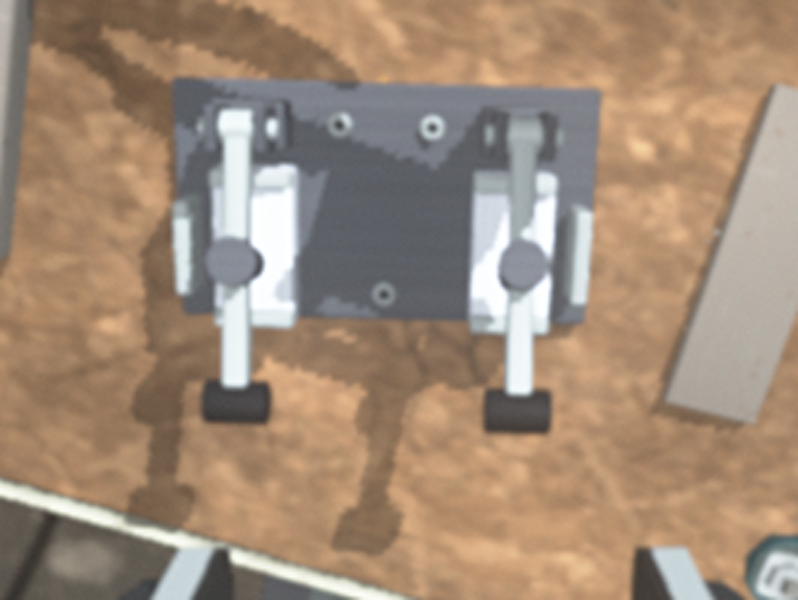

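The view shows the plate corners in crop pixels at (175,78), (600,90), (583,323) and (185,312). The grips are at (236,402) and (517,411).

Run:
```python
from h import *
i=np.load("i2.npy",allow_pickle=True).item()
C=[((.07,.093,.01),(175,78)),((.07,-.093,.01),(600,90)),((-.035,-.093,.01),(583,323)),((-.035,.093,.01),(185,312))]
def f(x):
    o=[]
    for p,q in C: o+=list(proj(i,c2w(x,p))-np.array([q[1]/3+60,q[0]/3+110]))
    for s,t,q in((1,x[3],(236,402)),(-1,x[4],(517,411))): o+=list(proj(i,c2w(x,gp(s,t)))-np.array([q[1]/3+60,q[0]/3+110]))
    return o
r=least_squares(f,[.478,.166,.29,.2,.33]); print(np.round(r.x,4),np.round(r.fun,1))
np.save("clamp.npy",r.x)
p,rt,s=tool()
for side,k in((1,3),(-1,4)):
  for th in(r.x[k],2.03):
    g=c2w(r.x,gp(side,th)); print(side,th,g, "tool delta of TCP:",rt.inv().apply(g-np.array([0,0,.0187])-p)*1000)
```

```text
[0.4797 0.166  0.2873 0.2296 0.2959] [-0.7 -1.2 -0.4  1.2  0.8  0.8  0.8 -0.8  0.1  0.  -0.1  0. ]
1 0.22955238113791074 [0.41289212 0.20463538 0.0805745 ] tool delta of TCP: [-50.9101082  -77.88173039 263.84370923]
1 2.03 [0.55965461 0.24800449 0.15281182] tool delta of TCP: [102.13368016 -73.69929786 191.74346649]
-1 0.2958522253032453 [0.44641484 0.09775375 0.08748796] tool delta of TCP: [-52.09603927  34.12871346 256.95122446]
-1 2.03 [0.5913944  0.14059599 0.15281182] tool delta of TCP: [ 99.08313603  38.25914893 191.76277044]
```

```bash
python3 -m crank '-14 -20 32 0 0 0.028 60; -28 -40 64 0 0 0.028 60; -42 -60 96 0 0 0.028 60; -51 -78 126 0 0 0.028 60; -51 -78 165 0 0 0.028 60' 30
python3 -m crank '0 0 35 0 0 0 60; 0 0 70 0 0 0 60; 0 0 98 0 0 0 60; 0 0 98 0 0 0 60; 0 0 98 0 0 0 60'
python3 - <<'E'
from h import *
c=np.load("clamp.npy"); p,r,s=tool(); print(p,r.as_euler("xyz"))
g=c2w(c,gp(1,.22)); print(r.inv().apply(g-[0,0,.0187]-p)*1000)
i=cams.camera_info("scene"); im=cams.get_image("scene"); w=cams.get_image("wrist")
cv2.imwrite("pics/a.png",np.hstack([cv2.resize(im[100:250,180:330],(400,400),interpolation=2),cv2.resize(w[150:384,100:400],(400,400))])[:,:,::-1])
E
```

```text
t: 6.2
tool_pos: [0.4115, 0.2069, 0.1609]
tool_rot: [-0.001, 0.99, 0.144, 0.002]
contact_force: [1.4, -0.2, 0.3]
opening: 0.0598
grip_force: 0.0
t: 6.62
tool_pos: [0.4122, 0.2045, 0.062]
tool_rot: [0.0, 0.99, 0.143, -0.001]
contact_force: [0.3, 0.2, 0.6]
opening: 0.06
grip_force: 0.0
[0.41222792 0.20453762 0.0620299 ] [3.14127589e+00 2.31551257e-03 2.86674467e-01]
[0.43747287 0.09382412 1.16011738]
```

View pics/a.png

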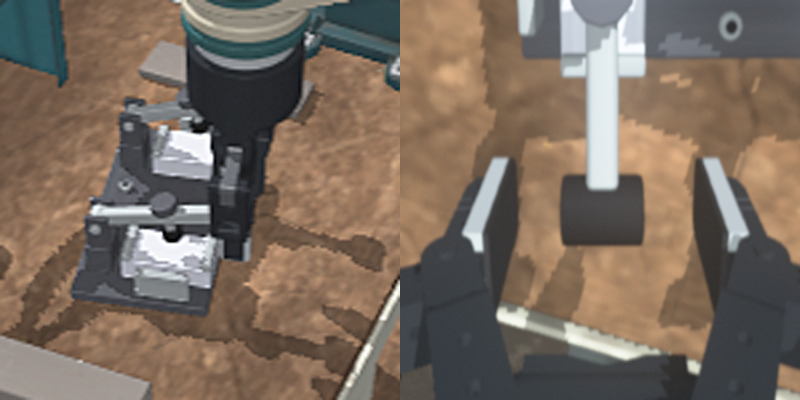

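The grip sits between the open pads, at about (600,210) in the right half. Closing.

```bash
python3 -m crank '0 0 0 0 0 0 40; 0 0 0 0 0 0 20; 0 0 0 0 0 0 20; 0 0 0 0 0 0 20; 0 0 0 0 0 0 20' 30
python3 - <<'E'
import numpy as np
t0=.22
for k in range(1,16):
    t=t0+k*.12; print(round(t,2),[round(float(v)) for v in(-108*(np.cos(t)-np.cos(t0)),-108*(np.sin(t)-np.sin(t0)))])
E
```

```text
t: 7.13
tool_pos: [0.4134, 0.2059, 0.0635]
tool_rot: [-0.001, 0.99, 0.143, 0.001]
contact_force: [-2.2, 4.5, 3.7]
opening: 0.0254
grip_force: 35.4
0.34 [4, -12]
0.46 [9, -24]
0.58 [15, -36]
0.7 [23, -46]
0.82 [32, -55]
0.94 [42, -64]
1.06 [53, -71]
1.18 [64, -76]
1.3 [77, -80]
1.42 [89, -83]
1.54 [102, -84]
1.66 [115, -84]
1.78 [128, -82]
1.9 [140, -79]
2.02 [152, -74]
```

```bash
python3 -m crank '4 0 -12 0 0 0 20; 9 0 -24 0 0 0 20; 15 0 -36 0 0 0 20; 23 0 -46 0 0 0 20; 32 0 -55 0 0 0 20'
python3 -m crank '10 0 -9 0 0 0 20; 21 0 -16 0 0 0 20; 32 0 -21 0 0 0 20; 45 0 -25 0 0 0 20; 57 0 -28 0 0 0 20'
python3 -m crank '13 0 -1 0 0 0 20; 26 0 -1 0 0 0 20; 39 0 1 0 0 0 20; 51 0 4 0 0 0 20; 64 0 9 0 0 0 20'
python3 -m crank '1 0 0 0 0 0 20; 2 0 1 0 0 0 20; 3 0 1 0 0 0 20; 3 0 1 0 0 0 20; 3 0 1 0 0 0 20'
python3 - <<'E'
from h import *
c=np.load("clamp.npy"); p,r,s=tool(); q=p+[0,0,.0187]
d=q[:2]-c[:2]; a=c[2]; x=d[0]*np.cos(a)+d[1]*np.sin(a); y=-d[0]*np.sin(a)+d[1]*np.cos(a)
print(x,y,q[2],"angle",np.arctan2(q[2]-.056,.052-x),"rad",np.hypot(q[2]-.056,.052-x))
cams.get_image("scene"); im=cams.get_image("scene")
cv2.imwrite("pics/b.png",cv2.resize(im[60:260,160:360],(600,600),interpolation=2)[:,:,::-1])
E
```

```text
t: 7.55
tool_pos: [0.4415, 0.2142, 0.1165]
tool_rot: [-0.0, 0.99, 0.143, -0.003]
contact_force: [-7.1, 3.6, -4.0]
opening: 0.0253
grip_force: 31.4
t: 7.97
tool_pos: [0.4973, 0.2308, 0.1457]
tool_rot: [-0.0, 0.99, 0.143, -0.002]
contact_force: [-6.6, 3.3, 0.4]
opening: 0.0249
grip_force: 29.4
t: 8.38
tool_pos: [0.5602, 0.2494, 0.1383]
tool_rot: [-0.001, 0.99, 0.143, 0.001]
contact_force: [-3.6, 4.2, 5.8]
opening: 0.0246
grip_force: 29.1
t: 8.8
tool_pos: [0.5628, 0.2502, 0.137]
tool_rot: [-0.001, 0.99, 0.143, 0.001]
contact_force: [-2.0, 4.4, 5.1]
opening: 0.0244
grip_force: 29.3
0.10353729175331919 0.057226218413108154 0.15573714540379854 angle 2.047739104978442 rad 0.11226571433240513
```

View pics/b.png

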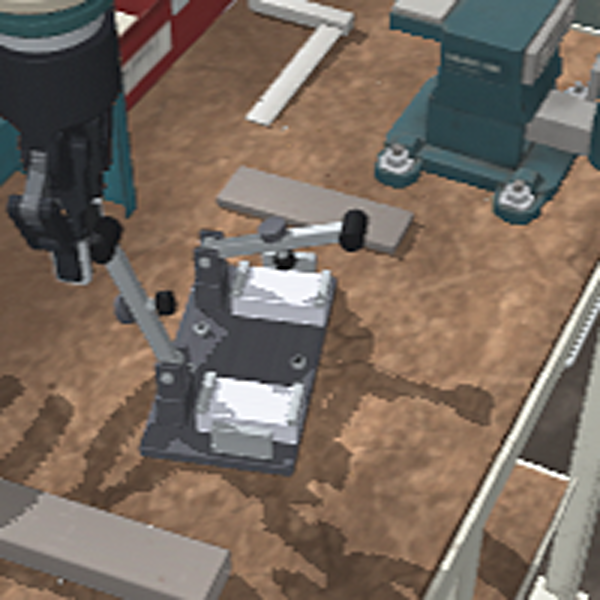

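The left lever is up and back at about (140,310). I'll push a bit more to confirm the stop.

```bash
python3 -m crank '2 0 1 0 0 0 20; 4 0 2 0 0 0 20; 6 0 3 0 0 0 20; 6 0 3 0 0 0 20; 6 0 3 0 0 0 20'
```

```text
t: 9.32
tool_pos: [0.5687, 0.2519, 0.1341]
tool_rot: [-0.001, 0.99, 0.143, 0.001]
contact_force: [-1.0, 3.6, 5.2]
opening: 0.0243
grip_force: 29.2
```

Run:
```python
from h import *
c=np.load("clamp.npy")
for cam in("scene","side"):
    i=cams.camera_info(cam); cams.get_image(cam)
    for n in("grip_left","pad_left","hinge_left","hinge_right"):
        print(cam,n,[(np.round(d["point"],1).tolist(),round(d["score"],2)) for d in cams.mark_of(n,cam)[:2]])
    for t in(1.8,1.9,2.0,2.1): print(t,proj(i,c2w(c,gp(1,t))))
    print(proj(i,c2w(c,[.052,.056,.056])),proj(i,c2w(c,[.052,-.056,.056])))
    im=cams.get_image(cam)
    if cam=="scene": cv2.imwrite("pics/c.png",cv2.resize(im[110:210,160:260],(600,600),interpolation=2)[:,:,::-1])
```

```text
scene grip_left [([142.4, 192.4], 0.65)]
scene pad_left [([159.6, 215.2], 0.4)]
scene hinge_left [([181.3, 214.3], 0.93)]
scene hinge_right [([173.8, 247.9], 0.74), ([143.5, 231.1], 0.71)]
1.8 [137.66553908 199.54997187]
1.9 [138.25936769 194.18053355]
2.0 [139.29083736 189.10503826]
2.1 [140.7407312  184.38153098]
[179.408973   216.88484625] [141.76273232 229.32009286]
side grip_left [([147.1, 207.6], 0.73)]
side pad_left [([166.3, 228.1], 0.57)]
side hinge_left [([191.6, 228.6], 0.65)]
side hinge_right [([169.0, 240.9], 0.66), ([187.0, 255.8], 0.16)]
1.8 [147.37429952 213.23816853]
1.9 [148.37935914 208.84974814]
2.0 [149.80731181 204.68946134]
2.1 [151.63631867 200.80189954]
[189.5366096  227.17713813] [168.34529322 238.24740262]
```

View pics/c.png

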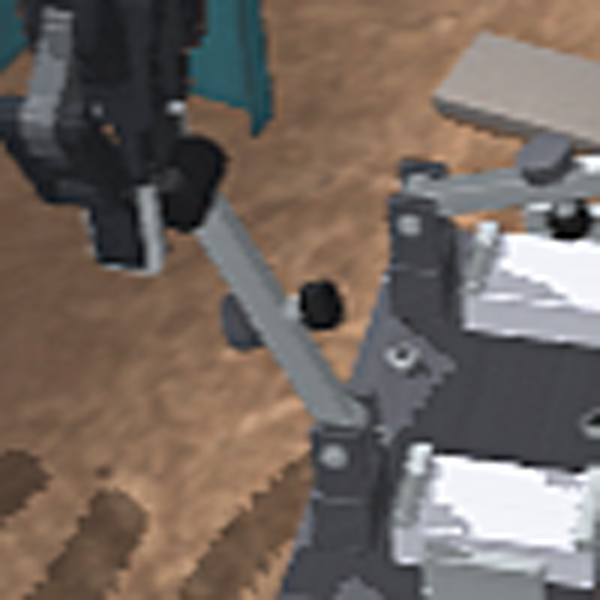

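The picture shows the fingers have slid past the grip, which is at (195,185) in the crop, in front of the fingers. I'll release and push the grip from the front with closed fingers until the force shows the stop.

```bash
python3 -m crank '0 0 0 0 0 0 50; 0 0 0 0 0 0 50; 0 0 -30 0 0 0 50; 0 0 -65 0 0 0 50; -30 0 -65 0 0 0 0' 40
python3 -m crank '-28 0 0 0 0 0 0; -28 0 20 0 0 0 0; -28 0 52 0 0 0 0; -28 0 52 0 0 0 0; -28 0 52 0 0 0 0'
python3 -m crank '4 0 0 0 0 0 0; 8 0 0 0 0 0 0; 11 0 0 0 0 0 0; 14 0 0 0 0 0 0; 14 0 0 0 0 0 0'
python3 -m crank '2 0 0 0 0 0 0; 4 0 0 0 0 0 0; 6 0 0 0 0 0 0; 7 0 0 0 0 0 0; 7 0 0 0 0 0 0'
python3 - <<'E'
from h import *
c=np.load("clamp.npy"); p,r,s=tool()
print(R.from_euler("z",-c[2]).apply(p-[c[0],c[1],0]),s["contact_force"])
E
```

```text
t: 10.33
tool_pos: [0.5447, 0.2432, 0.2053]
tool_rot: [-0.001, 0.99, 0.142, 0.007]
contact_force: [1.0, -0.1, 2.8]
opening: 0.039
grip_force: 0.0
t: 10.75
tool_pos: [0.5116, 0.2336, 0.1437]
tool_rot: [0.001, 0.99, 0.143, -0.002]
contact_force: [-0.1, 0.4, -0.3]
opening: -0.0002
grip_force: 0.0
t: 11.17
tool_pos: [0.5269, 0.2385, 0.1458]
tool_rot: [-0.0, 0.99, 0.143, 0.001]
contact_force: [-0.4, -1.1, -0.2]
opening: -0.0
grip_force: 0.0
t: 11.58
tool_pos: [0.5329, 0.2403, 0.1452]
tool_rot: [0.0, 0.99, 0.143, -0.0]
contact_force: [-0.9, -0.1, -0.0]
opening: -0.0004
grip_force: 0.0
[0.07202102 0.05616897 0.14521621] [-0.8900652  -0.06392382 -0.03020615]
```

```bash
python3 -m crank '2 0 0 0 0 0 0; 4 0 0 0 0 0 0; 6 0 0 0 0 0 0; 6 0 0 0 0 0 0; 6 0 0 0 0 0 0'
python3 -m crank '2 0 0 0 0 0 0; 4 0 0 0 0 0 0; 4 0 0 0 0 0 0; 4 0 0 0 0 0 0; 4 0 0 0 0 0 0'
python3 -m crank '2 0 0 0 0 0 0; 3 0 0 0 0 0 0; 3 0 0 0 0 0 0; 3 0 0 0 0 0 0; 3 0 0 0 0 0 0'
```

```text
t: 12.0
tool_pos: [0.5379, 0.2418, 0.1446]
tool_rot: [0.0, 0.99, 0.143, -0.001]
contact_force: [-4.6, -1.9, -0.6]
opening: -0.0003
grip_force: 2.2
t: 12.42
tool_pos: [0.5386, 0.242, 0.1443]
tool_rot: [0.001, 0.99, 0.143, -0.006]
contact_force: [-22.2, -7.5, 7.1]
opening: -0.0002
grip_force: 12.1
t: 12.83
tool_pos: [0.5389, 0.2421, 0.1442]
tool_rot: [0.002, 0.99, 0.143, -0.01]
contact_force: [-37.2, -13.5, 13.2]
opening: -0.0001
grip_force: 20.3
```

The force rose to 37 N with no motion, so the left lever is at its stop. Next, the right lever.

```bash
python3 -m crank '-20 0 0 0 0 0 0; -40 0 -25 0 0 0 30; -60 35 -30 0 0 0 60; -90 60 -30 0 0 0 60; -118 88 -30 0 0 0 60' 45
python3 -m crank '-16 24 0 0 0 0 60; -16 24 0 0 0 0 60; -16 24 35 0 0 0 60; -16 24 50 0 0 0 60; -16 24 50 0 0 0 60'
cat > d.py <<'E'
from h import *
import sys
c=np.load("clamp.npy"); p,r,s=tool(); g=c2w(c,gp(int(sys.argv[1]),float(sys.argv[2])))
print("to grip",np.round(r.inv().apply(g-[0,0,.0187]-p)*1000,1),"yaw err",c[2]-r.as_euler("xyz")[2], s["joint_positions"].round(2))
E
python3 d.py -1 .31
```

```text
t: 13.25
tool_pos: [0.4569, 0.1255, 0.1762]
tool_rot: [0.0, 0.99, 0.143, 0.002]
contact_force: [0.6, -0.9, -0.4]
opening: 0.0481
grip_force: 0.0
t: 13.67
tool_pos: [0.4471, 0.0984, 0.1221]
tool_rot: [-0.0, 0.99, 0.143, -0.002]
contact_force: [-0.4, 0.4, 0.2]
opening: 0.0603
grip_force: 0.0
to grip [-0.1  0.4 51.9] yaw err 0.0009784192991226792 [ 0.14 -0.07  1.74 -0.    1.47  1.42]
```

```bash
python3 -m crank '0 0 30 0 0 0 60; 0 0 51 0 0 0 50; 0 0 51 0 0 0 20; 0 0 51 0 0 0 20; 0 0 51 0 0 0 20' 45
python3 -m crank '0 0 0 0 0 0 20; 5 0 -12 0 0 0 20; 11 0 -23 0 0 0 20; 18 0 -34 0 0 0 20; 27 0 -44 0 0 0 20'
python3 -m crank '10 0 -8 0 0 0 20; 20 0 -16 0 0 0 20; 32 0 -22 0 0 0 20; 44 0 -26 0 0 0 20; 56 0 -29 0 0 0 20'
python3 -m crank '13 0 -2 0 0 0 20; 26 0 -2 0 0 0 20; 39 0 0 0 0 0 20; 52 0 3 0 0 0 20; 58 0 5 0 0 0 20'
python3 d.py -1 2.0
```

```text
t: 14.08
tool_pos: [0.4486, 0.0995, 0.0757]
tool_rot: [-0.001, 0.99, 0.143, 0.0]
contact_force: [-3.5, 4.0, -5.3]
opening: 0.0251
grip_force: 46.3
t: 14.5
tool_pos: [0.4741, 0.1071, 0.1191]
tool_rot: [-0.001, 0.99, 0.143, -0.001]
contact_force: [0.8, 4.7, -11.6]
opening: 0.0246
grip_force: 44.8
t: 14.92
tool_pos: [0.5275, 0.1229, 0.1486]
tool_rot: [-0.001, 0.99, 0.143, -0.001]
contact_force: [-7.4, 2.1, -4.1]
opening: 0.0246
grip_force: 44.3
t: 15.33
tool_pos: [0.5848, 0.1399, 0.1451]
tool_rot: [-0.001, 0.99, 0.143, 0.001]
contact_force: [-5.3, 3.6, 4.9]
opening: 0.0245
grip_force: 43.8
to grip [3.6 1.2 9.6] yaw err -0.0005363634155153285 [0.17 0.3  1.29 0.   1.55 1.46]
```

```bash
python3 -m crank '0 0 0 0 0 0 50; 0 0 0 0 0 0 50; 0 0 -30 0 0 0 50; 0 0 -60 0 0 0 50; -35 0 -60 0 0 0 0'
python3 -m crank '-15 0 0 0 0 0 0; -15 0 0 0 0 0 0; -15 0 35 0 0 0 0; -15 0 60 0 0 0 0; -15 0 60 0 0 0 0'
python3 -m crank '10 0 0 0 0 0 0; 20 0 0 0 0 0 0; 25 0 0 0 0 0 0; 29 0 0 0 0 0 0; 33 0 0 0 0 0 0'
python3 -m crank '2 0 0 0 0 0 0; 4 0 0 0 0 0 0; 6 0 0 0 0 0 0; 6 0 0 0 0 0 0; 6 0 0 0 0 0 0'
python3 d.py -1 2.0
```

```text
t: 15.75
tool_pos: [0.5559, 0.1293, 0.2106]
tool_rot: [0.0, 0.99, 0.143, 0.008]
contact_force: [0.8, -1.1, 2.5]
opening: 0.0395
grip_force: 0.0
t: 16.17
tool_pos: [0.5334, 0.1237, 0.1374]
tool_rot: [0.0, 0.99, 0.143, -0.004]
contact_force: [-0.5, -0.3, -1.2]
opening: -0.0001
grip_force: 0.0
t: 16.58
tool_pos: [0.5674, 0.1335, 0.1427]
tool_rot: [0.0, 0.99, 0.143, -0.0]
contact_force: [-4.4, -1.6, -0.8]
opening: -0.0
grip_force: 1.9
t: 17.0
tool_pos: [0.5697, 0.1343, 0.1423]
tool_rot: [0.001, 0.99, 0.143, -0.005]
contact_force: [-23.8, -6.5, 8.1]
opening: 0.0
grip_force: 12.8
to grip [19.8  0.1  6.6] yaw err 0.0007657119906339105 [ 0.17  0.27  1.33 -0.    1.55  1.45]
```

```bash
python3 -m crank '-30 0 0 0 0 0 0; -55 10 -25 0 0 0 30; -80 30 -50 0 0 0.1 70; -105 55 -75 0 0 0.2 70; -130 80 -100 0 0 0.235 70'
python3 -m crank '-18 18 -8 0 0 0 70; -18 18 -8 0 0 0 70; -18 18 -8 0 0 0 70; -18 18 -8 0 0 0 70; -18 18 -8 0 0 0 70'
cat > bar.py <<'E'
from h import *
p,r,s=tool(); i=cams.camera_info("wrist"); im=cams.get_image("wrist"); cv2.imwrite("pics/bar.png",im[:,:,::-1])
print(p,r.as_euler("xyz"))
for n in("bar",):
  for m in cams.silhouettes(n,"wrist")[:2]:
    cnt=max(cv2.findContours(m["mask"].astype(np.uint8),0,1)[0],key=cv2.contourArea)[:,0]
    w=np.array([ray(i,(y,x),.006)[:2] for x,y in cnt],np.float32)
    (cx,cy),wh,a=cv2.minAreaRect(w*1000); print(round(m["score"],2),np.round(m["box"]),cx,cy,wh,a)
    print("to centre, tool mm:",r.inv().apply(np.array([cx/1000,cy/1000,.0])-p)*1000)
E
python3 bar.py
```

```text
t: 17.42
tool_pos: [0.4719, 0.0236, 0.2426]
tool_rot: [0.0, 1.0, 0.024, 0.002]
contact_force: [0.9, -0.7, 0.8]
opening: 0.0484
grip_force: 0.0
t: 17.83
tool_pos: [0.4556, 0.006, 0.2478]
tool_rot: [-0.0, 1.0, 0.026, -0.0]
contact_force: [0.1, 0.3, -0.2]
opening: 0.0701
grip_force: 0.0
[0.45556749 0.00595451 0.24779646] [-3.14135313e+00  5.34427188e-04  5.28055495e-02]
0.82 [243.  15. 285. 161.] 525.8197021484375 -0.26638221740722656 (149.93142700195312, 46.895286560058594) 2.6285033226013184
to centre, tool mm: [ 69.95836354   9.97954462 247.75672265]
```

View pics/bar.png

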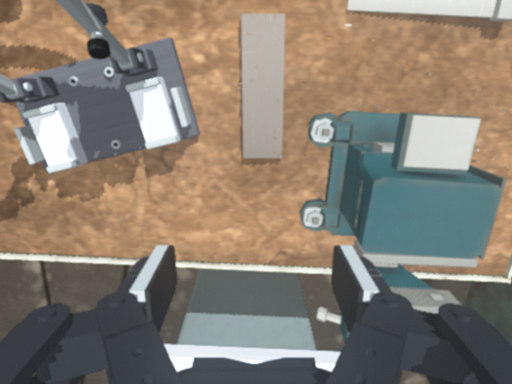

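The bar is seen at columns 241-285, rows 13-160, almost square with the tool. The vise foot starts at column 310, so there is enough clearance. Descending at 58 mm opening.

```bash
python3 -m crank '20 3 30 0 0 0 58; 40 6 65 0 0 0 58; 60 9 100 0 0 0 58; 70 10 138 0 0 0 58; 70 10 175 0 0 0 58' 60
python3 -m crank '0 0 35 0 0 0 58; 0 0 55 0 0 0 58; 0 0 63 0 0 0 58; 0 0 68 0 0 0 58; 0 0 68 0 0 0 58'
python3 -m crank '0 0 2 0 0 0 58; 0 0 3 0 0 0 58; 0 0 4 0 0 0 58; 0 0 4 0 0 0 58; 0 0 4 0 0 0 58'
```

```text
t: 18.35
tool_pos: [0.5269, -0.0006, 0.0708]
tool_rot: [-0.0, 1.0, 0.026, -0.0]
contact_force: [0.4, 0.0, -1.2]
opening: 0.0581
grip_force: 0.0
t: 18.77
tool_pos: [0.5258, -0.0008, 0.0052]
tool_rot: [0.0, 1.0, 0.026, -0.0]
contact_force: [0.5, -0.9, 0.2]
opening: 0.0581
grip_force: 0.0
t: 19.18
tool_pos: [0.526, -0.0011, 0.002]
tool_rot: [0.0, 1.0, 0.026, 0.001]
contact_force: [0.2, 0.3, -0.7]
opening: 0.058
grip_force: 0.0
```

```bash
python3 -m crank '0 0 1 0 0 0 58; 0 0 2 0 0 0 50; 0 0 2 0 0 0 40; 0 0 2 0 0 0 40; 0 0 2 0 0 0 40' 60
python3 -m crank '0 0 0 0 0 0 40; 0 0 0 0 0 0 40; 0 0 -3 0 0 0 40; 0 0 -6 0 0 0 40; 0 0 -6 0 0 0 40' 60
```

```text
t: 19.6
tool_pos: [0.5259, -0.0011, -0.0002]
tool_rot: [0.0, 1.0, 0.026, 0.0]
contact_force: [-1.3, -0.5, 3.9]
opening: 0.0427
grip_force: 61.8
t: 20.02
tool_pos: [0.5254, -0.0011, 0.0053]
tool_rot: [-0.0, 1.0, 0.026, -0.0]
contact_force: [-0.4, -0.2, -3.5]
opening: 0.0428
grip_force: 61.4
```

```bash
python3 -m crank '0 0 -38 0 0 0 40; -15 -18 -70 0 0 -0.1 40; -40 -48 -95 0 0 -0.22 40; -65 -80 -110 0 0 -0.34 40; -88 -110 -125 0 0 -0.46 40' 60
python3 -m crank '0 0 0 0 0 -0.12 40; 0 0 0 0 0 -0.24 40; 0 0 0 0 0 -0.36 40; 0 0 0 0 0 -0.48 40; 0 0 0 0 0 -0.6 40'
python3 -m crank '0 0 0 0 0 -0.12 40; 0 0 0 0 0 -0.24 40; 0 0 0 0 0 -0.36 40; 0 0 0 0 0 -0.48 40; 0 0 0 0 0 -0.6 40'
cat > n.py <<'E'
from h import *
c=np.load("clamp.npy"); p,r,s=tool(); g=np.array([c[0],c[1],.032])
print("to nest",np.round(r.inv().apply(g-p)*1000,1),"world yaw to add",c[2]+np.pi/2-r.as_euler("xyz")[2], s["joint_positions"].round(2))
E
python3 n.py
```

```text
t: 20.43
tool_pos: [0.4341, 0.1012, 0.1292]
tool_rot: [-0.0, 0.967, 0.255, 0.0]
contact_force: [0.6, 1.4, -2.9]
opening: 0.0428
grip_force: 63.2
t: 20.85
tool_pos: [0.4349, 0.1006, 0.128]
tool_rot: [-0.0, 0.848, 0.53, -0.0]
contact_force: [0.3, 0.2, -3.3]
opening: 0.0425
grip_force: 63.2
t: 21.27
tool_pos: [0.4349, 0.1005, 0.1279]
tool_rot: [-0.0, 0.653, 0.757, -0.0]
contact_force: [-0.6, -0.1, -2.5]
opening: 0.0428
grip_force: 63.2
to nest [58.3 54.1 95.8] world yaw to add 0.14039386235832696 [ 0.14 -0.11  1.77 -0.    1.49 -0.  ]
```

```bash
python3 -m crank '20 18 0 0 0 -0.07 40; 40 36 0 0 0 -0.14 40; 58 54 0 0 0 -0.14 40; 58 54 20 0 0 -0.14 40; 58 54 45 0 0 -0.14 40'
python3 -m crank '0 0 20 0 0 0 40; 0 0 30 0 0 0 40; 0 0 30 0 0 0 40; 0 0 30 0 0 0 40; 0 0 30 0 0 0 40'
python3 n.py
python3 - <<'E'
from h import *
w=cams.get_image("wrist"); s=cams.get_image("scene")
cv2.imwrite("pics/d.png",np.hstack([cv2.resize(s[110:230,180:300],(400,400),interpolation=2),cv2.resize(w[100:384,100:400],(400,400))])[:,:,::-1])
E
```

```text
t: 21.68
tool_pos: [0.4821, 0.1669, 0.0843]
tool_rot: [0.001, 0.6, 0.8, 0.002]
contact_force: [-0.6, 0.1, -4.0]
opening: 0.0427
grip_force: 63.3
t: 22.1
tool_pos: [0.4815, 0.1657, 0.055]
tool_rot: [0.001, 0.601, 0.799, 0.001]
contact_force: [-0.5, 0.2, -3.8]
opening: 0.0427
grip_force: 63.3
to nest [ 0.8 -1.6 23. ] world yaw to add 0.0064451385853492305 [ 0.26  0.14  1.67 -0.    1.33 -0.02]
```

View pics/d.png

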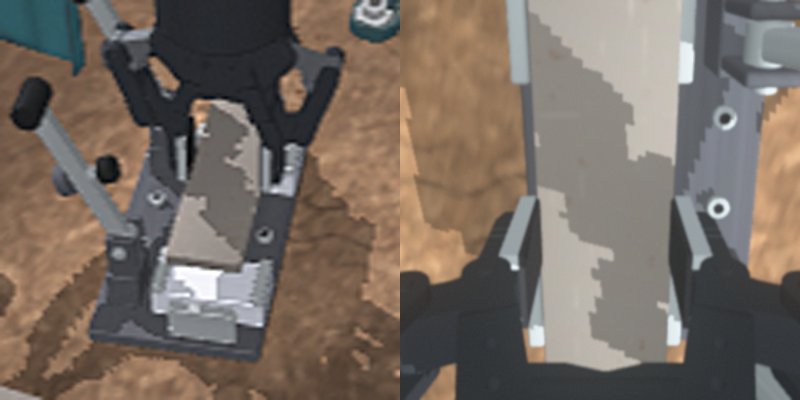

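The bar is above the nest and lined up with it, slightly toward the hinge lips (right edge at column 683). I'll correct by -1.6 mm and lower.

```bash
python3 -m crank '1 -1.6 0 0 0 -0.006 40; 1 -1.6 8 0 0 -0.006 40; 1 -1.6 14 0 0 -0.006 40; 1 -1.6 18 0 0 -0.006 40; 1 -1.6 18 0 0 -0.006 40'
python3 -m crank '0 0 2 0 0 0 40; 0 0 4 0 0 0 40; 0 0 6 0 0 0 40; 0 0 7 0 0 0 40; 0 0 7 0 0 0 40'
python3 n.py
```

```text
t: 22.62
tool_pos: [0.4778, 0.1658, 0.0339]
tool_rot: [-0.001, 0.599, 0.801, -0.001]
contact_force: [0.2, -0.1, -3.4]
opening: 0.0427
grip_force: 63.3
t: 23.03
tool_pos: [0.4791, 0.1661, 0.0298]
tool_rot: [0.0, 0.599, 0.801, 0.0]
contact_force: [-5.1, -0.7, 5.6]
opening: 0.0429
grip_force: 64.3
to nest [-0.3  0.6 -2.2] world yaw to add 0.0003426320149089168 [ 0.26  0.17  1.69 -0.    1.28 -0.03]
```

```bash
python3 -m crank '0 0 -1 0 0 0 58; 0 0 -1 0 0 0 58; 0 0 -1 0 0 0 58; 0 0 -20 0 0 0 58; 0 0 -60 0 0 0 58'
python3 -m crank '0 0 -40 0 0 0 58; 0 0 -80 0 0 0 58; 0 0 -110 0 0 0 58; 0 0 -110 0 0 0 58; 0 0 -110 0 0 0 58'
python3 n.py
python3 - <<'E'
from h import *
i=cams.camera_info("wrist");w=cams.get_image("wrist"); s=cams.get_image("scene")
c=np.load("clamp.npy")
for m in cams.silhouettes("bar","wrist")[:1]:
    cnt=max(cv2.findContours(m["mask"].astype(np.uint8),0,1)[0],key=cv2.contourArea)[:,0]
    q=np.array([R.from_euler("z",-c[2]).apply(ray(i,(y,x),.038)-[c[0],c[1],0])[:2] for x,y in cnt],np.float32)*1000
    print(m["score"],m["box"],cv2.minAreaRect(q),q.min(0),q.max(0))
cv2.imwrite("pics/e.png",np.hstack([cv2.resize(s[110:230,180:300],(400,400),interpolation=2),cv2.resize(w[0:384,60:444],(400,400))])[:,:,::-1])
E
```

```text
t: 23.45
tool_pos: [0.4757, 0.1652, 0.0841]
tool_rot: [-0.003, 0.599, 0.801, -0.004]
contact_force: [0.8, -0.3, -1.0]
opening: 0.0584
grip_force: 0.0
t: 23.87
tool_pos: [0.4798, 0.1663, 0.2007]
tool_rot: [0.002, 0.599, 0.801, 0.002]
contact_force: [0.2, -0.2, 0.8]
opening: 0.058
grip_force: 0.0
to nest [ -0.3  -0.9 168.7] world yaw to add 0.00032119769563343503 [ 0.26  0.01  1.5  -0.    1.62 -0.03]
0.89 [226.1, 88.1, 280.7, 246.6] ((-1.2331066131591797, 0.03655242919921875), (45.56219482421875, 148.28482055664062), 0.17548856139183044) [-23.998419 -74.041084] [21.728687 74.11536 ]
```

View pics/e.png

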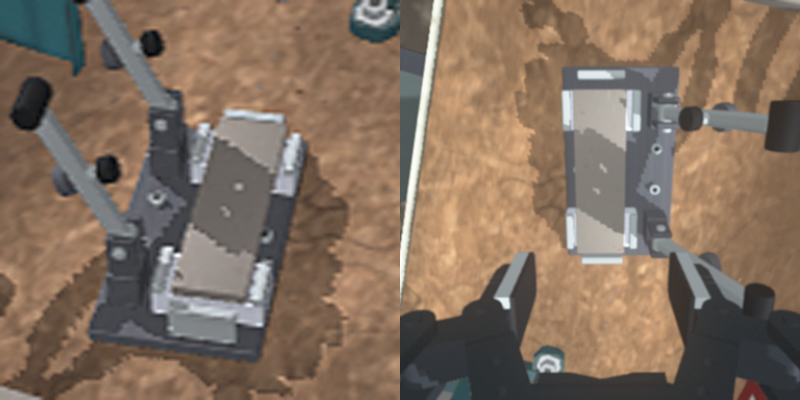

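The bar lies seated between the lips and end stops in both views, centred within about 1 mm. Now I'll turn the tool back and bring the left lever down.

```bash
python3 -m crank '0 0 -5 0 0 0.12 50; 0 0 -10 0 0 0.24 50; 0 0 -10 0 0 0.36 50; 0 0 -10 0 0 0.48 50; 0 0 -10 0 0 0.6 50' 45
python3 -m crank '0 0 0 0 0 0.12 50; 0 0 0 0 0 0.24 50; 0 0 0 0 0 0.36 50; 0 0 0 0 0 0.48 50; 0 0 0 0 0 0.6 50'
python3 -m crank '0 0 0 0 0 0.12 50; 0 0 0 0 0 0.24 50; 0 0 0 0 0 0.37 50; 0 0 0 0 0 0.37 50; 0 0 0 0 0 0.37 50'
python3 d.py 1 2.0
```

```text
t: 24.43
tool_pos: [0.4782, 0.1659, 0.2066]
tool_rot: [-0.001, 0.81, 0.586, -0.001]
contact_force: [0.2, 0.3, 0.5]
opening: 0.0501
grip_force: 0.0
t: 24.85
tool_pos: [0.4782, 0.1659, 0.2066]
tool_rot: [-0.0, 0.947, 0.32, -0.002]
contact_force: [0.2, 0.8, -0.1]
opening: 0.0499
grip_force: 0.0
t: 25.27
tool_pos: [0.4783, 0.1659, 0.2071]
tool_rot: [0.0, 0.989, 0.145, -0.001]
contact_force: [0.2, -0.2, 1.0]
opening: 0.0499
grip_force: 0.0
to grip [ 98.7 -55.3  71.3] yaw err -0.0037676953725089835 [ 0.26  0.01  1.49 -0.    1.64  1.54]
```

```bash
python3 -m crank '35 -20 0 0 0 0 50; 70 -40 0 0 0 0 50; 98 -55 5 0 0 0 50; 98 -55 40 0 0 0 50; 98 -55 71 0 0 0 50' 45
python3 -m crank '0 0 0 0 0 0 50; 0 0 0 0 0 0 20; 0 0 0 0 0 0 20; 0 0 0 0 0 0 20; 0 0 0 0 0 0 20' 45
python3 d.py 1 2.0
```

```text
t: 25.68
tool_pos: [0.5584, 0.248, 0.1363]
tool_rot: [-0.0, 0.989, 0.146, 0.001]
contact_force: [-0.1, 0.3, -1.1]
opening: 0.0495
grip_force: 0.0
t: 26.1
tool_pos: [0.5568, 0.2483, 0.1393]
tool_rot: [-0.002, 0.989, 0.145, 0.001]
contact_force: [-1.5, 7.7, -6.3]
opening: 0.025
grip_force: 46.2
to grip [-0.3  1.1  3.8] yaw err -0.0031056612621302992 [0.36 0.33 1.27 0.   1.54 1.64]
```

```bash
python3 -m crank '-12 0 -5 0 0 0 20; -25 0 -8 0 0 0 20; -38 0 -10 0 0 0 20; -50 0 -10 0 0 0 20; -63 0 -8 0 0 0 20'
python3 -m crank '-13 0 3 0 0 0 20; -25 0 7 0 0 0 20; -36 0 13 0 0 0 20; -47 0 20 0 0 0 20; -57 0 29 0 0 0 20'
python3 -m crank '-9 0 10 0 0 0 20; -16 0 20 0 0 0 20; -22 0 31 0 0 0 20; -27 0 43 0 0 0 20; -31 0 56 0 0 0 20'
python3 -m crank '-1 0 7 0 0 0 20; -2 0 13 0 0 0 20; -2 0 18 0 0 0 20; -2 0 22 0 0 0 20; -2 0 23 0 0 0 20'
python3 d.py 1 0
```

```text
t: 26.52
tool_pos: [0.4981, 0.2309, 0.1495]
tool_rot: [-0.003, 0.989, 0.145, 0.005]
contact_force: [4.2, 9.7, -0.5]
opening: 0.0246
grip_force: 44.3
t: 26.93
tool_pos: [0.4444, 0.2151, 0.1239]
tool_rot: [-0.003, 0.989, 0.144, 0.006]
contact_force: [-8.9, 4.5, 18.1]
opening: 0.0248
grip_force: 47.3
t: 27.35
tool_pos: [0.4135, 0.206, 0.0654]
tool_rot: [-0.002, 0.99, 0.144, 0.003]
contact_force: [-10.4, 5.2, 10.9]
opening: 0.0246
grip_force: 73.8
t: 27.77
tool_pos: [0.4113, 0.2054, 0.041]
tool_rot: [-0.002, 0.99, 0.144, 0.002]
contact_force: [-11.0, 5.0, 10.2]
opening: 0.0247
grip_force: 77.2
to grip [-1.5  1.2  3.7] yaw err -0.002535454805580706 [0.38 0.02 1.82 0.   1.29 1.66]
```

```bash
python3 -m crank '0 0 0 0 0 0 50; 0 0 0 0 0 0 50; 0 0 -30 0 0 0 50; 0 0 -60 0 0 0 0; 0 0 -60 0 0 0 0' 
python3 -m crank '0 0 0 0 0 0 0; 0 0 0 0 0 0 0; 0 0 10 0 0 0 0; 0 0 20 0 0 0 0; 0 0 27 0 0 0 0'
python3 -m crank '0 0 2 0 0 0 0; 0 0 4 0 0 0 0; 0 0 6 0 0 0 0; 0 0 8 0 0 0 0; 0 0 8 0 0 0 0'
python3 d.py 1 0
```

```text
t: 28.18
tool_pos: [0.414, 0.2043, 0.1049]
tool_rot: [-0.001, 0.99, 0.143, 0.006]
contact_force: [1.0, 0.2, 0.7]
opening: 0.0269
grip_force: 0.0
t: 28.6
tool_pos: [0.4092, 0.2027, 0.0681]
tool_rot: [0.0, 0.99, 0.143, -0.002]
contact_force: [-4.3, -1.5, 5.3]
opening: 0.0003
grip_force: 2.8
t: 29.02
tool_pos: [0.41, 0.2031, 0.0642]
tool_rot: [0.0, 0.99, 0.144, -0.001]
contact_force: [-13.1, -4.7, 22.1]
opening: -0.0002
grip_force: 11.1
to grip [ 0.4 -0.7 26.9] yaw err -0.0007211392651060855 [ 0.38 -0.01  1.81 -0.    1.35  1.66]
```

```bash
python3 -m crank '0 0 2 0 0 0 0; 0 0 3 0 0 0 0; 0 0 3 0 0 0 0; 0 0 3 0 0 0 0; 0 0 3 0 0 0 0'
python3 -m crank '0 0 -30 0 0 0 20; 0 0 -65 0 0 0 50; 0 0 -100 0 0 0 50; 20 20 -130 0 0 0 50; 50 40 -145 0 0 0 50'
python3 -m crank '30 20 0 0 0 0 50; 60 40 0 0 0 0 50; 80 60 0 0 0 0 50; 100 72 0 0 0 0 50; 100 72 0 0 0 0 50'
python3 d.py -1 2.0
```

```text
t: 29.43
tool_pos: [0.4102, 0.2031, 0.0637]
tool_rot: [0.0, 0.99, 0.144, -0.001]
contact_force: [-22.9, -8.7, 42.1]
opening: -0.0001
grip_force: 21.0
t: 29.85
tool_pos: [0.4705, 0.1795, 0.2089]
tool_rot: [-0.0, 0.989, 0.145, 0.003]
contact_force: [0.5, 0.8, 0.9]
opening: 0.05
grip_force: 0.0
t: 30.27
tool_pos: [0.5885, 0.1364, 0.2018]
tool_rot: [0.0, 0.99, 0.142, -0.001]
contact_force: [-1.0, -0.2, -0.8]
opening: 0.0496
grip_force: 0.0
to grip [ 1.2 -3.3 66.3] yaw err 0.002356320413080093 [ 0.17  0.29  1.2  -0.    1.66  1.45]
```

The left lever is at its stop: 42 N, and the grip height matches angle 0. Same sequence for the right lever.

```bash
python3 -m crank '1 -3 30 0 0 0 50; 1 -3 64 0 0 0 50; 1 -3 64 0 0 0 20; 1 -3 64 0 0 0 20; 1 -3 64 0 0 0 20' 45
python3 -m crank '0 0 0 0 0 0 20; -12 0 -5 0 0 0 20; -25 0 -8 0 0 0 20; -38 0 -10 0 0 0 20; -50 0 -10 0 0 0 20'
python3 -m crank '-13 0 2 0 0 0 20; -26 0 5 0 0 0 20; -38 0 9 0 0 0 20; -49 0 15 0 0 0 20; -60 0 22 0 0 0 20'
python3 -m crank '-10 0 9 0 0 0 20; -19 0 19 0 0 0 20; -26 0 29 0 0 0 20; -32 0 41 0 0 0 20; -37 0 53 0 0 0 20'
python3 -m crank '-3 0 12 0 0 0 20; -5 0 21 0 0 0 20; -6 0 28 0 0 0 20; -6 0 34 0 0 0 20; -6 0 36 0 0 0 20'
python3 d.py -1 0
```

```text
t: 30.68
tool_pos: [0.5847, 0.1402, 0.1388]
tool_rot: [0.001, 0.99, 0.143, -0.003]
contact_force: [-1.6, -7.4, -15.9]
opening: 0.025
grip_force: 48.8
t: 31.1
tool_pos: [0.5384, 0.1264, 0.1508]
tool_rot: [0.001, 0.99, 0.143, 0.001]
contact_force: [8.0, -3.9, -12.8]
opening: 0.0247
grip_force: 44.8
t: 31.52
tool_pos: [0.4834, 0.1101, 0.1338]
tool_rot: [0.001, 0.99, 0.143, 0.006]
contact_force: [3.6, -3.4, 7.8]
opening: 0.0245
grip_force: 43.7
t: 31.93
tool_pos: [0.4471, 0.0993, 0.0805]
tool_rot: [0.001, 0.99, 0.143, 0.004]
contact_force: [-6.6, -3.0, 12.8]
opening: 0.0246
grip_force: 81.9
t: 32.35
tool_pos: [0.4428, 0.0981, 0.0434]
tool_rot: [0.001, 0.99, 0.143, 0.005]
contact_force: [-4.1, -5.3, 7.3]
opening: 0.0242
grip_force: 102.1
to grip [-1.4  1.4  6.1] yaw err -0.0003482502434744017 [ 0.14  0.    1.84 -0.    1.29  1.42]
```

```bash
python3 -m crank '0 0 0 0 0 0 50; 0 0 0 0 0 0 50; 0 0 -30 0 0 0 50; 0 0 -60 0 0 0 0; 0 0 -60 0 0 0 0' 
python3 -m crank '0 0 0 0 0 0 0; 0 0 0 0 0 0 0; 0 0 10 0 0 0 0; 0 0 20 0 0 0 0; 0 0 28 0 0 0 0'
python3 -m crank '0 0 2 0 0 0 0; 0 0 4 0 0 0 0; 0 0 6 0 0 0 0; 0 0 8 0 0 0 0; 0 0 9 0 0 0 0'
python3 d.py -1 0
```

```text
t: 32.77
tool_pos: [0.4427, 0.0988, 0.1066]
tool_rot: [-0.0, 0.99, 0.144, 0.005]
contact_force: [0.8, 0.1, 0.5]
opening: 0.0269
grip_force: 0.0
t: 33.18
tool_pos: [0.4382, 0.0979, 0.0692]
tool_rot: [0.0, 0.99, 0.143, -0.002]
contact_force: [-2.8, -1.2, 5.5]
opening: -0.0001
grip_force: 2.8
t: 33.6
tool_pos: [0.4392, 0.098, 0.0641]
tool_rot: [0.0, 0.99, 0.143, -0.001]
contact_force: [-16.3, -2.7, 28.2]
opening: -0.0002
grip_force: 14.3
to grip [ 2.2  2.3 26.8] yaw err -0.0005751595865786108 [ 0.14 -0.03  1.83 -0.    1.35  1.42]
```

```bash
python3 -m crank '0 0 2 0 0 0 0; 0 0 2 0 0 0 0; 0 0 2 0 0 0 0; 0 0 2 0 0 0 0; 0 0 2 0 0 0 0'
python3 -m crank '0 0 -30 0 0 0 0; 0 0 -65 0 0 0 0; 0 0 -100 0 0 0 0; 0 0 -140 0 0 0 0; 0 0 -180 0 0 0 0'
python3 -m crank '0 -20 -40 0 0 0 0; 0 -40 -60 0 0 0 0; 0 -40 -60 0 0 0 0; 0 -40 -60 0 0 0 0; 0 -40 -60 0 0 0 0'
python3 - <<'E'
from h import *
c=np.load("clamp.npy"); 
for cam in("wrist","scene","side"):
    i=cams.camera_info(cam); cams.get_image(cam)
    for s,n in((1,"grip_left"),(-1,"grip_right")):
        print(cam,n,[(np.round(d["point"],1).tolist(),round(d["score"],2)) for d in cams.mark_of(n,cam)[:1]],[proj(i,c2w(c,gp(s,t))).round(1).tolist() for t in(0,.1)])
    for m in cams.silhouettes("bar",cam)[:1]:
        cnt=np.vstack(cv2.findContours(m["mask"].astype(np.uint8),0,1)[0])[:,0]
        q=np.array([R.from_euler("z",-c[2]).apply(ray(i,(y,x),.038)-[c[0],c[1],0])[:2] for x,y in cnt],np.float32)*1000
        print("bar",m["score"],cv2.minAreaRect(q))
E
```

```text
t: 34.02
tool_pos: [0.4393, 0.098, 0.0638]
tool_rot: [0.0, 0.99, 0.143, -0.001]
contact_force: [-20.1, -4.3, 35.2]
opening: -0.0
grip_force: 17.6
t: 34.43
tool_pos: [0.439, 0.0981, 0.2413]
tool_rot: [-0.0, 0.99, 0.143, -0.001]
contact_force: [0.6, 0.6, -0.6]
opening: -0.0001
grip_force: 0.0
t: 34.85
tool_pos: [0.428, 0.1363, 0.2987]
tool_rot: [0.0, 0.99, 0.144, -0.001]
contact_force: [-1.0, -0.5, -1.1]
opening: -0.0
grip_force: 0.0
wrist grip_left [([150.0, 193.5], 0.96)] [[150.2, 192.6], [151.6, 190.9]]
wrist grip_right [([151.7, 288.1], 0.8)] [[150.3, 290.0], [151.7, 291.0]]
bar 0.58 ((-1.0256881713867188, 0.01168060302734375), (45.47325134277344, 149.19847106933594), 0.6459502577781677)
scene grip_left [([189.1, 270.4], 0.57)] [[186.3, 271.1], [182.5, 271.0]]
scene grip_right [([148.0, 281.7], 0.83)] [[147.6, 279.6], [143.8, 279.5]]
bar 0.7 ((-3.023113250732422, 11.078113555908203), (48.21015930175781, 143.9847412109375), 1.4041773080825806)
side grip_left [([191.5, 270.7], 0.95)] [[192.8, 272.9], [188.7, 272.7]]
side grip_right [([168.3, 280.6], 0.51)] [[170.9, 279.6], [167.1, 279.4]]
bar 0.62 ((0.5433387756347656, 9.006416320800781), (48.487335205078125, 154.87144470214844), 0.7273565530776978)
```

Both levers read fully down and the bar is centred in the nest, so I'm handing the job in.

```bash
python3 -c "
from workcell import arm
print(arm.job_done())"
```

```text
the job is handed in; nothing more can be done
None
```

The bar lies flat in the nest with both levers pushed down to their stops, and the job is handed in at about 35 s; the judge's verdict was not shown, and I didn't go near the wide plate, box tube or grease tin.

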